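Knock off the pawl of a ratchet lift and lower it

ROBOT

A 6-joint arm with a two-finger parallel gripper is mounted at the origin on a cart in front of the work surface, level with it; the furniture and walls round the work are solid. World frame = base frame: x ahead of the robot, y to its left, z up, the work surface at z = 0. Lengths are in mm, angles in degrees, forces in N, time in s.
With the tool pointing down it reaches from about 300 to 850 mm from the base axis. Payload 4.2 kg.
Tool frame: the origin (TCP) lies at the very end of the fingers, on their centre line; the grasp point (between the pads) lies 19 mm behind it; z points along the fingers, y is the line along which they close (so a half turn about z gives the same grasp; the last joint's range is limited). The gripper opens to 91 mm and grips with 3 to 60 N. Pads are 32 mm wide; open, the fingers measure 118 mm over their backs; the gripper's body (76 mm by 178 mm) begins 60 mm behind the grasp point.
Start: joints at [-73.912, 18.312, 89.639, -0, 72.044, -1.146], TCP at [170.367, -549.198, 213.976] pointing down, gripper open.
Joint ranges: [-177.97, 177.97], [-48.28, 115.42], [12.27, 149.76], [-77.06, 257.06], [2.81, 150.46], [-146.56, 146.56]. Speed limits (degrees/s): [147.25, 147.25, 180, 180, 180, 180].

INTERFACE

Orientations are given as [roll, pitch, yaw] about the fixed x, y, z axes, in that order (R = Rz(yaw) Ry(pitch) Rx(roll)).
In Python, from workcell import env, eyes gives the robot as it stands.
- The arm moves only by the tool send_rows, never from a script. Its argument "targets" is text: rows parted by semicolons, each of 7 numbers parted by spaces: the shift along the tool's x, y, z in m, then the turn, a rotation vector about the tool's x, y, z in degrees, then the opening in per cent of the stroke, from 0 (shut) to 100 (fully open). A call has 1 to 12 rows; each row is the pose to reach, as a shift and turn from the pose commanded when the call began, along the tool's axes at that moment; what a row does not reach only later rows make up. A row lasts 1/12 s, in which the tool goes at most 41.7 mm and 7.16 degrees, less where a joint would pass 70% of its speed; a pose out of reach is approached as far as the arm can. A call with a gripper value outside its range is refused whole. The fingers move at their own pace and stop on an object; "grip_force" is the grip in N (left out, the last holds). Time passes only in rows, so rows that repeat a pose let the fingers close. It gives the time, the measured TCP pose, the force, the opening and the grip force at its end, in the units of the state.
- env.state(): the state, without advancing time (a new reading comes with each control period).
- eyes.grab_frame(name): name is "scene" or "side" or "wrist"; returns a dict with "image" (420x560x3 uint8, blue, green, red), "fovy" (degrees; the focal length in pixels is half the picture's height over the tangent of half this angle, whatever the lens; pixels are square), "cx", "cy" (the principal point, pixels), "eye" and "attitude" of the camera in the world. Camera axes: x right, y up, looking along -z (the intrinsics and any distortion apply to the point x, -y, -z); pixel columns grow to the right and rows downward; lengths in mm; the calibration is good to about 2 mm. A picture is of the moment at which its call begins. There is no depth.
- env.job_done(): hands the job in; it is judged then, once.
The state is a dict: "time_s": time; "qpos": joint angles; "qvel": joint speeds; "effort": joint torques, N m; "ee_pos": TCP position; "ee_rot": TCP orientation; "force": force on the tool from outside, world axes, zero at the start; "torque": the same for the moment, N m; "gripper_width": finger opening in mm; "gripper_force": force on a finger pad.
Only numpy, scipy, OpenCV 4.12 (cv2) and the standard library are available. Lean on these libraries where they do the work, as an engineer would, in place of code of your own. Each camera call takes 0.05 s, during which the arm holds its last target. There are 200 camera calls.

TASK

The green ratchet lift still holds a lump of blue glass up at flame height. Take up the graphite reamer, put its blade under the orange tab of the pawl and flick the pawl right back against its stop, gently, as graphite snaps and fingers must stay off the pawl; lay the reamer back flat on the bench. Then press the tray down with the fingertips until it sits on the rubber buffer hidden inside the stand, bed it there with a steady push of about 13 N for half a second (never 25 N), and let go, with the lump still lying on the tray and the other things on the bench left where they are.

Things in the scene. Friction and masses are not known exactly. Their poses are not given: they have to be found in the camera images.
- lift_stand: Green ratchet lift stand bolted to the bench (base 130 x 150 mm, 20 mm thick; column 62 mm wide, 120 mm high). Origin: centre of the base's underside on the bench. Its front, with rack and pawl, faces its own -x; +y is the side of the pawl's orange tab, -y the side of the red press pad; z up.
- carriage (a joint): How far the tray is lowered from its raised start, m: 0 raised, grows downward. The tray slides down on a stiff ram, stays where it is left and takes 2 to 6 N of push once the pawl is off (blocked after 2 mm while it is on). A hidden rubber buffer (a spring of about 5 N per mm), set to another height each time and not measured, meets it 42 to 62 mm down.
- press_pad (a point): Centre of the top face of the red round press pad, 32 mm across, on the tray, 55 mm towards the stand's -y from the tray's middle; press straight down here. It moves with the tray.
- tray_mid (a point): Middle of the top face of the aluminium tray (84 mm along the stand's x, 150 mm along y, 201 mm above the bench when raised); moves with the tray.
- pawl (a joint): Angle of the steel pawl, rad: 0 engaged under a rack tooth, grows as its tab is lifted; the nose clears the teeth at about 0.25 and the pawl stops at 0.70, thrown right back. The pivot is stiff: it stays where it is left. Lifting the tab takes about 1 to 3 N; against the stop the force rises at once.
- tab_under (a point): Centre of the underside of the pawl's orange tab, 52 mm long along the stand's x (free end at -x) by 30 mm (y) by 8 mm, 61 mm above the bench, 41 mm above the base. The pivot, along the stand's x, lies 74 mm to -y of it and 4 mm higher: at the stop this point is about 48 mm higher and 15 mm to -y. The blade goes in below it from the front, pointing along the stand's +x.
- reamer_grip (a point): Graphite reamer with a beech handle, 235 mm long, 0.07 kg, lying flat on the bench. This point is mid-thickness (12 mm above the bench) of the handle's blade end, near the balance point, where to grip; the handle is about 20 mm thick and runs 93 mm on along the reamer's +y. The blade points along its own -y; z is up.
- reamer_tip (a point): Tip of the reamer's dark tapering graphite blade (114 mm long, at most 12 mm wide and 16 mm high), 141 mm from the grip point along the reamer's -y and 4 mm lower.
- lump_mid (a point): Middle of the loose lump of cobalt-blue glass on the tray, about 39 x 52 x 24 mm, this point 12 mm above the tray.
- nippers: Red-handled glass nippers, 65 x 139 x 13 mm, lying loose on the bench; bystander. Origin: centre of the underside.
- tape: Loose roll of masking tape, 104 x 102 x 25 mm, lying on the bench; bystander. Origin: centre of the underside.
There are look-alikes about, which are no part of the job. There is more than one size of the part that bears lump_mid; the job needs the smaller.

How it is judged:
By the outcome, as a careful person would: the job done as asked, in the order asked, and still so for the second after the job is handed in, with the robot touching nothing.
It also fails if it takes over 72 s, if anything falls off the work surface, if the arm or the gripper's body presses on something with over 40 N, if the wrist force passes 120 N, or if a joint passes its speed limit or range.

## Working session

There is one attempt and no reset: what is moved stays moved. The work goes in short steps, Python scripts to look and compute and a tool call to move; the robot and the scene stay as the last step left them, time stands still between calls to the robot, and variables do not carry over. Pictures are saved under pics/ and viewed, at most 10 in all, crops included, and the job is handed in when it is done.

Besides the shell and the picture viewer there is one more tool, called after "Call:" in YAML: its name, and indented under it one key for each argument. send_rows: Moves the arm, as the interface text tells. Its arguments: {"type":"object","properties":{"targets":{"type":"string"},"grip_force":{"type":"number"}},"required":["targets"]}

```bash
ls; mkdir -p pics; cat > h.py <<'E'
import numpy as np, cv2
from workcell import env, eyes
def grab(n,f=None):
    d=eyes.grab_frame(n)
    if f: cv2.imwrite(f,d["image"])
    return d
E
python3 - <<'E'
from h import *
ims=[]
for n in ("scene","side"):
    d=grab(n,f"pics/{n}0.png"); print(n,{k:v for k,v in d.items() if k!="image"})
d=grab("wrist"); print({k:v for k,v in d.items() if k!="image"})
print(env.state())
E
```

```text
pics
scene {'fovy': 42.38822179846062, 'cx': 281.86812646937295, 'cy': 203.49064456967935, 'eye': array([1663.93557989, -489.84667739,  760.58484438]), 'attitude': array([63.17700815,  1.16530512, 61.23764715])}
side {'fovy': 43.484806081690074, 'cx': 285.3563077132901, 'cy': 201.02023615228902, 'eye': array([-682.23739922,  203.13536832, 1242.1958506 ]), 'attitude': array([ 48.8652033 ,  -0.13758881, -95.28114383])}
{'fovy': 64.26657242731126, 'cx': 277.66297354705006, 'cy': 204.76624030066267, 'eye': array([ 234.36593168, -529.91444144,  383.46190202]), 'attitude': array([-13.93375684,   0.11734209, -72.80403854])}
{'time_s': 0.15, 'qpos': array([-7.39106175e+01,  1.83425084e+01,  8.96887425e+01,  1.25939476e-03,
        7.20458724e+01, -1.14494869e+00]), 'qvel': array([-0.04423747, -0.17572051, -0.21264758,  0.05228894,  0.01271682,
       -0.02188609]), 'effort': array([ 1.06175237e-03, -4.12775087e+01, -2.32154596e+01,  7.27967802e-02,
        4.32996405e-02, -1.01479970e-04]), 'ee_pos': array([ 170.27284   , -548.81354764,  213.331531  ]), 'ee_rot': array([-1.79922916e+02, -2.73836619e-03,  1.72339403e+01]), 'force': array([ 0.48091849,  0.4369206 , -0.47376507]), 'torque': array([ 0.02312856,  0.04452969, -0.09935843]), 'gripper_force': 0.0, 'gripper_width': 91.54255007024507}
```

View pics/scene0.png

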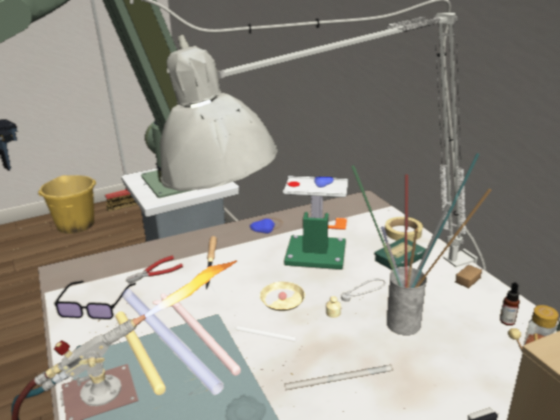

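View pics/side0.png

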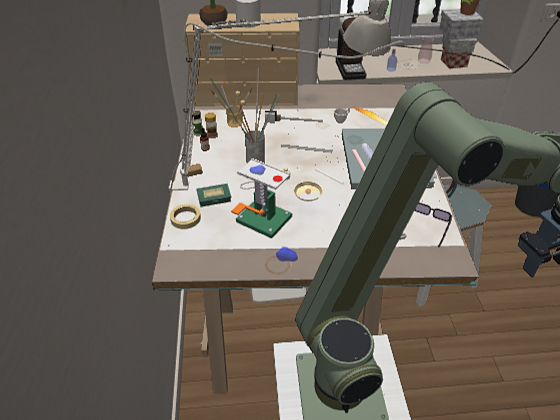

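The scene view shows the stand at (316,240), with the tray lump at (323,181), the press pad at (293,184) and the tab at (338,224). The reamer has its handle at (212,245) and its blade running to (208,285).
The side view shows the stand at (262,215), the tab at (240,209), the pad at (277,178) and the tray lump at (258,169). The arm hides the reamer there.
Possible mix-ups:
- **Lump:** the one on the tray at scene (323,181), or the bench lump at (263,226).
- **Reamer:** the handled tool at (211,255), the rods at (160,350), (200,330) and (265,333), or the tweezers at (340,377).
- **Stand:** the green lift at (316,240), or the green box at (400,252).

```bash
cat >> h.py <<'E'
from scipy.spatial.transform import Rotation as R
def rot(a): return R.from_euler("xyz",a,degrees=True).as_matrix()
def ray(d,u,v):
    f=210/np.tan(np.radians(d["fovy"]/2))
    r=rot(d["attitude"])@np.array([(u-d["cx"])/f,-(v-d["cy"])/f,-1.]); return np.array(d["eye"]),r/np.linalg.norm(r)
def plane(d,u,v,z):
    e,r=ray(d,u,v); return e+r*(z-e[2])/r[2]
def tri(p,q):
    A=0;b=0
    for d,u,v in (p,q):
        e,r=ray(d,u,v); P=np.eye(3)-np.outer(r,r); A=A+P; b=b+P@e
    x=np.linalg.solve(A,b)
    print("gaps",[np.linalg.norm((np.eye(3)-np.outer(ray(*t)[1],ray(*t)[1]))@(x-t[0]["eye"])).round(1) for t in (p,q)])
    return x
def proj(d,p):
    f=210/np.tan(np.radians(d["fovy"]/2))
    c=rot(d["attitude"]).T@(np.array(p)-d["eye"]); return d["cx"]-f*c[0]/c[2], d["cy"]+f*c[1]/c[2]
E
python3 - <<'E'
from h import *
np.set_printoptions(precision=1,suppress=True)
s=grab("scene");t=grab("side")
print("stand tray pad",tri((s,293,184),(t,277.5,178.5)))
print("lump",tri((s,324,181),(t,258,169.5)))
print("tab",tri((s,338,224),(t,240,209)))
for n,u,v in (("handle end",213,238),("mid",210,260),("tip",207,287),("biglump",263,226),("nippers",160,268),("tape",404,230),("dish",282,296)): print(n,plane(s,u,v,10))
for u,v in ((287,255),(344,265),(346,241),(297,239)): print("base",plane(s,u,v,20))
E
```

```text
gaps [np.float64(0.1), np.float64(0.1)]
stand tray pad [612.3 105.8 202.7]
gaps [np.float64(2.0), np.float64(2.0)]
lump [654.2 166.7 211.7]
gaps [np.float64(0.8), np.float64(0.8)]
tab [632.2 230.2  64.9]
handle end [441.3 -51.6  10. ]
mid [ 541.  -100.7   10. ]
tip [ 647.3 -151.3   10. ]
biglump [451.6  97.   10. ]
nippers [ 511.4 -223.2   10. ]
tape [673.  423.4  10. ]
dish [767.9 -15.1  10. ]
base [634.4  73.   20. ]
base [746.1 171.5  20. ]
base [653.7 241.6  20. ]
base [578.3 135.1  20. ]
```

```bash
cat >> h.py <<'E'
np.set_printoptions(precision=1,suppress=True)
def rel(p,yaw,tilt=None,s=None):
    "shift (m, tool axes) and turn (deg) to world TCP p, tool down with yaw"
    s=s or env.state(); R0=rot(s["ee_rot"]); R1=rot([180,0,yaw])
    if tilt is not None: R1=R1@R.from_rotvec(np.radians(tilt)).as_matrix()
    sh=R0.T@(np.array(p)-s["ee_pos"])/1000; tu=R.from_matrix(R0.T@R1).as_rotvec(degrees=True)
    print("ee",s["ee_pos"],s["ee_rot"],"shift",sh.round(4),"turn",tu.round(2)); return sh,tu
E
python3 - <<'E'
from h import *
s=grab("scene");t=grab("side")
print("lampshade bottom left?",tri((s,215,140),(t,368,40)), tri((s,190,75),(t,380,8)))
rel([500,-80,230],154.4)
E
```

```text
gaps [np.float64(2.6), np.float64(2.6)]
gaps [np.float64(2.0), np.float64(2.0)]
lampshade bottom left? [ 965.2 -225.8  490.9] [ 978.5 -257.8  592.1]
ee [ 170.3 -549.1  213.7] [-180.     0.    17.2] shift [ 0.5 -0.4 -0. ] turn [  -0.    -0.  -137.2]
```

Call:
send_rows:
  targets: "0.454 -0.35 -0.016 0 0 -137 100;0.454 -0.35 -0.016 0 0 -137 100;0.454 -0.35 -0.016 0 0 -137 100;0.454 -0.35 -0.016 0 0 -137 100;0.454 -0.35 -0.016 0 0 -137 100;0.454 -0.35 -0.016 0 0 -137 100;0.454 -0.35 -0.016 0 0 -137 100;0.454 -0.35 -0.016 0 0 -137 100;0.454 -0.35 -0.016 0 0 -137 100;0.454 -0.35 -0.016 0 0 -137 100;0.454 -0.35 -0.016 0 0 -137 100;0.454 -0.35 -0.016 0 0 -137 100"

```text
time_s: 1.35
ee_pos: [458.8, -138.5, 228.2]
ee_rot: [180.0, 0.0, 103.5]
force: [0.9, -0.8, 0.5]
gripper_width: 91.6
gripper_force: 0.0
```

```bash
sed -i 's/precision=1,/precision=4,/' h.py; python3 -c "
from h import *
rel([500,-80,230],154.4)"
```

```text
ee [ 458.8021 -138.5027  228.2352] [179.9679   0.0329 103.5428] shift [ 0.0472  0.0538 -0.0018] turn [  0.02   0.04 -50.86]
```

Call:
send_rows:
  targets: "0.047 0.054 -0.002 0 0 -51 100;0.047 0.054 -0.002 0 0 -51 100;0.047 0.054 -0.002 0 0 -51 100;0.047 0.054 -0.002 0 0 -51 100;0.047 0.054 -0.002 0 0 -51 100;0.047 0.054 -0.002 0 0 -51 100;0.047 0.054 -0.002 0 0 -51 100;0.047 0.054 -0.002 0 0 -51 100;0.047 0.054 -0.002 0 0 -51 100"

```text
time_s: 2.1
ee_pos: [499.9, -82.4, 229.9]
ee_rot: [-180.0, 0.0, 154.0]
force: [-0.8, -0.0, 0.2]
gripper_width: 91.2
gripper_force: 0.0
```

```bash
python3 - <<'E'
from h import *
import pickle
d=grab("wrist","pics/w1.png"); s=grab("scene"); t=grab("side")
pickle.dump((d,s,t),open("v1.pkl","wb")); print(env.state()["ee_pos"],env.state()["ee_rot"],d["eye"],d["attitude"])
E
```

```text
[499.8513 -82.4482 229.9127] [-179.9963    0.0067  154.0603] [438.6921 -53.7027 400.1474] [-13.935   -0.024   64.0049]
```

View pics/w1.png

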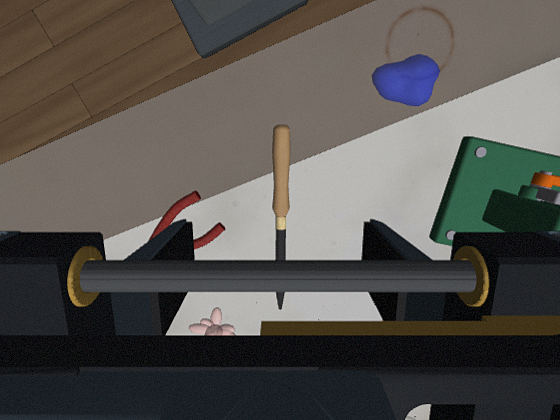

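The wrist view shows the reamer lying straight down the image. Its handle end is at (282,126), the brass ferrule at (281,218–230) and the tip at (280,308). The nippers are at (190,220), the big lump on the bench is at (408,80), and the stand is at the right.

```bash
python3 - <<'E'
from h import *
import pickle
d,s,t=pickle.load(open("v1.pkl","rb"))
hsv=cv2.cvtColor(d["image"],cv2.COLOR_BGR2HSV)
m=cv2.inRange(hsv,(8,80,90),(25,255,255)); m[:110]=0;m[235:]=0;m[:,:265]=0;m[:,300:]=0
ys,xs=np.nonzero(m); print("handle rows",ys.min(),ys.max())
he=(np.mean(xs[ys<ys.min()+3]),ys.min()); hb=(np.mean(xs[abs(ys-210)<4]),210); fe=(np.mean(xs[ys>ys.max()-3]),ys.max())
for y in range(125,232,8): print(y,(ys==y).sum(),end="; ")
for n,p,z in (("end",he,12),("210",hb,12),("ferr",fe,12),("tip",(280,308),8)): print(n,p,plane(d,*p,z))
hs=cv2.cvtColor(s["image"],cv2.COLOR_BGR2HSV)
m2=cv2.inRange(hs,(8,90,80),(25,255,255)); m2[:230]=0;m2[300:]=0;m2[:,:200]=0;m2[:,220:]=0
y2,x2=np.nonzero(m2); print("scene handle",[(y,x2[y2==y].mean().round(1)) for y in sorted(set(y2))])
y0,y1=y2.min(),y2.max(); top=(np.mean(x2[y2<=y0+1]),y0)
print("end tri",tri((d,*he),(s,*top)))
print("ctr tri",tri((d,np.mean(xs[ys<=217]),np.mean(ys[ys<=217])),(s,x2[y2<=y1].mean(),y2.mean())))
print("proj of wrist end in scene",proj(s,plane(d,*he,12)),proj(s,plane(d,*fe,12)),proj(s,plane(d,280,308,8)))
E
```

```text
handle rows 125 229
125 6; 133 15; 141 16; 149 16; 157 16; 165 15; 173 14; 181 13; 189 13; 197 14; 205 15; 213 12; 221 9; 229 2; end (np.float64(282.6666666666667), np.int64(125)) [444.3836 -50.0101  12.    ]
210 (np.float64(280.6530612244898), 210) [532.723  -95.3788  12.    ]
ferr (np.float64(280.3888888888889), np.int64(229)) [ 554.1207 -106.1136   12.    ]
tip (280, 308) [ 652.6832 -154.4646    8.    ]
scene handle [(np.int64(237), np.float64(213.0)), (np.int64(238), np.float64(213.0)), (np.int64(239), np.float64(213.0)), (np.int64(240), np.float64(212.5)), (np.int64(241), np.float64(212.5)), (np.int64(242), np.float64(212.5)), (np.int64(243), np.float64(212.5)), (np.int64(244), np.float64(212.5)), (np.int64(245), np.float64(212.0)), (np.int64(246), np.float64(212.0)), (np.int64(247), np.float64(212.0)), (np.int64(248), np.float64(211.5)), (np.int64(249), np.float64(211.5)), (np.int64(250), np.float64(211.0)), (np.int64(251), np.float64(211.0)), (np.int64(252), np.float64(211.0)), (np.int64(253), np.float64(211.0)), (np.int64(254), np.float64(211.0)), (np.int64(255), np.float64(2
[... 580 characters left out ...]
)), (np.int64(278), np.float64(208.5)), (np.int64(279), np.float64(207.5)), (np.int64(280), np.float64(207.0)), (np.int64(281), np.float64(206.0)), (np.int64(282), np.float64(205.0)), (np.int64(283), np.float64(203.5)), (np.int64(284), np.float64(201.5)), (np.int64(285), np.float64(200.5)), (np.int64(286), np.float64(200.0))]
gaps [np.float64(1.1), np.float64(1.1)]
end tri [443.9681 -51.1172  14.4915]
gaps [np.float64(4.0), np.float64(4.0)]
ctr tri [494.1639 -79.67   -33.6932]
proj of wrist end in scene (np.float64(213.92495484865805), np.float64(237.700738350099)) (np.float64(209.90976162658396), np.float64(262.3506754285786)) (np.float64(206.66423451497894), np.float64(289.25484476455495))
```

```bash
python3 -c "
from h import *
rel([525,-91,3],153.4)"
```

```text
ee [499.8513 -82.4482 229.9127] [-179.9963    0.0067  154.0603] shift [-0.0263  0.0033  0.2269] turn [-0.    0.01  0.66]
```

Call:
send_rows:
  targets: "-0.026 0.003 0.03 0 0 0.7 45;-0.026 0.003 0.06 0 0 0.7 45;-0.026 0.003 0.095 0 0 0.7 45;-0.026 0.003 0.13 0 0 0.7 45;-0.026 0.003 0.16 0 0 0.7 45;-0.026 0.003 0.185 0 0 0.7 45;-0.026 0.003 0.205 0 0 0.7 45;-0.026 0.003 0.218 0 0 0.7 45;-0.026 0.003 0.227 0 0 0.7 45;-0.026 0.003 0.227 0 0 0.7 45;-0.026 0.003 0.227 0 0 0.7 45"

```text
time_s: 3.17
ee_pos: [524.9, -91.1, 3.0]
ee_rot: [-180.0, 0.0, 153.4]
force: [0.1, 0.3, 0.1]
gripper_width: 41.0
gripper_force: 0.0
```

```bash
python3 - <<'E'
from h import *
d=grab("wrist","pics/w2.png"); cv2.imwrite("pics/w2c.png",d["image"])
rel([525,-91,3],153.4); print(env.state()["gripper_width"])
E
```

```text
ee [525.1703 -91.1501   3.4419] [179.9862   0.064  153.4484] shift [0.0002 0.0001 0.0004] turn [0.01 0.06 0.05]
41.320463666336344
```

View pics/w2c.png

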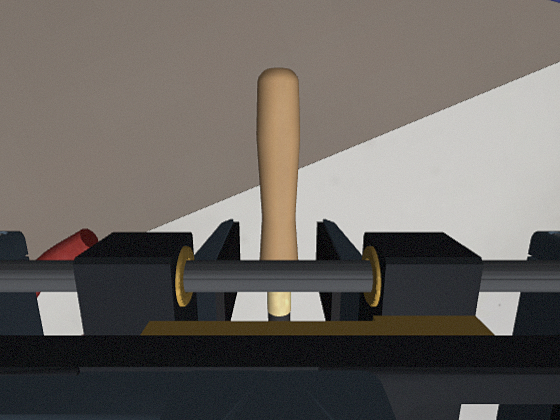

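The crop confirms the wooden reamer handle at (278,170) is centred between the fingers, and the nippers are clear. I'll grip it.

Call:
send_rows:
  targets: "0 0 0 0 0 0 0;0 0 0 0 0 0 0;0 0 0 0 0 0 0;0 0 0 0 0 0 0;0 0 0 0 0 0 0;0 0 -0.02 0 0 0 0;0 0 -0.05 0 0 0 0;0 0 -0.09 0 0 0 0;0 0 -0.12 0 0 0 0;0 0 -0.14 0 0 0 0;0 0 -0.14 0 0 0 0"
  grip_force: 35

```text
time_s: 4.13
ee_pos: [527.4, -91.6, 147.7]
ee_rot: [179.9, 0.5, 153.5]
force: [1.4, 0.5, -0.7]
gripper_width: 19.3
gripper_force: 35.0
```

```bash
python3 - <<'E'
from h import *
st=env.state(); print(st["gripper_width"],st["gripper_force"],st["force"])
s=grab("scene"); t=grab("side")
# stand geometry: orange tab, tray, green base
for n,d in (("scene",s),("side",t)):
    hsv=cv2.cvtColor(d["image"],cv2.COLOR_BGR2HSV)
    big=cv2.inRange(hsv,(5,180,150),(16,255,255))
    N,l,stt,c=cv2.connectedComponentsWithStats(big)
    print(n,[(stt[i].tolist(),c[i].round(1).tolist()) for i in range(1,N) if stt[i,4]>15])
    x0,y0=(280,170) if n=="scene" else (215,145)
    cv2.imwrite(f"pics/{n}c.png",cv2.resize(d["image"][y0:y0+100,x0:x0+90],None,fx=4.4,fy=5.9 if 0 else 4.4,interpolation=cv2.INTER_CUBIC))
a=cv2.imread("pics/scenec.png");b=cv2.imread("pics/sidec.png"); cv2.imwrite("pics/both.png",np.hstack([a,b]))
E
```

```text
19.34178052994424 34.999234217684716 [ 1.3893  0.455  -0.6918]
scene [([331, 219, 14, 9, 78], [339.7, 223.5]), ([216, 265, 12, 4, 26], [221.2, 266.6])]
side [([232, 203, 31, 11, 120], [243.9, 208.6])]
```

View pics/both.png

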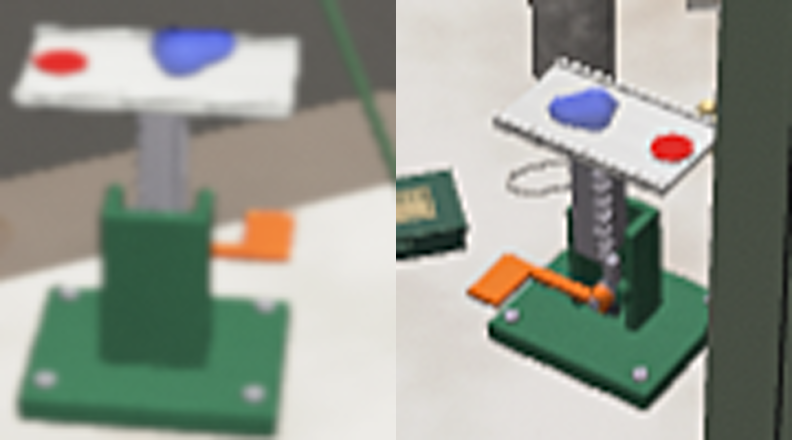

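The crop shows:
- **Left (scene):** the tray corners at crop (38,26), (300,38), (290,112) and (15,100), and the tab at (268,235).
- **Right (side):** the tray corners at (560,62), (718,130), (668,188) and (495,122), and the orange tab plate with corners (467,293), (510,253), (532,268) and (492,305).

The smaller blue lump is on the tray.

```bash
python3 - <<'E'
from h import *
import pickle
d,s,t=pickle.load(open("v1.pkl","rb"))
S=lambda x,y:(280+x/4.4-.4,170+y/4.4-.4); T=lambda x,y:(215+(x-396)/4.4-.4,145+y/4.4-.4)
sc=[S(38,26),S(300,38),S(290,110),S(15,100)]
tc=[T(495,122),T(560,62),T(718,130),T(668,188)]
for n,C,dd in (("scene",sc,s),("side",tc,t)):
    P=np.array([plane(dd,*c,199) for c in C]); print(n,P[:,:2].round(0).tolist(),"ctr",P.mean(0)[:2])
    for i in range(4):
        v=P[(i+1)%4]-P[i]; print("  edge",np.linalg.norm(v).round(0),np.degrees(np.arctan2(v[1],v[0])).round(1))
print("pad",tri((s,*S(61,62)),(t,*T(672,147))),"lump",tri((s,*S(195,48)),(t,*T(584,108))))
print("tab side corners z=69",[plane(t,*T(*c),69)[:2].round(0).tolist() for c in ((467,293),(510,253),(532,268),(492,300))])
print("tab far/near corners tri: ",tri((s,*S(294,260)),(t,*T(467,300))),tri((s,*S(294,213)),(t,*T(510,253))), tri((s,*S(270,235)),(t,*T(500,279))))
print("base side corners z=20",[plane(t,*T(*c),20)[:2].round(0).tolist() for c in ((488,325),(646,398))])
print("base scene z=20",[plane(s,*S(*c),20)[:2].round(0).tolist() for c in ((18,400),(278,418),(290,302),(50,290))])
E
```

```text
scene [[554.0, 125.0], [647.0, 245.0], [721.0, 186.0], [634.0, 66.0]] ctr [639.0876 155.2974]
  edge 152.0 52.2
  edge 95.0 -38.2
  edge 149.0 -126.0
  edge 100.0 143.4
side [[660.0, 232.0], [729.0, 182.0], [636.0, 71.0], [574.0, 112.0]] ctr [649.8148 149.2853]
  edge 86.0 -36.2
  edge 145.0 -130.0
  edge 75.0 146.5
  edge 148.0 54.2
gaps [np.float64(0.0), np.float64(0.0)]
gaps [np.float64(0.9), np.float64(0.9)]
pad [613.4454 106.3076 203.8756] lump [653.6274 167.8778 213.0407]
tab side corners z=69 [[620.0, 262.0], [663.0, 228.0], [644.0, 212.0], [611.0, 243.0]]
gaps [np.float64(4.1), np.float64(4.1)]
gaps [np.float64(7.8), np.float64(7.8)]
gaps [np.float64(0.1), np.float64(0.1)]
tab far/near corners tri:  [635.212  259.3323  45.3753] [650.0031 234.3703  85.8304] [635.5112 236.4404  67.3779]
base side corners z=20 [[636.0, 248.0], [546.0, 133.0]]
base scene z=20 [[653.0, 53.0], [743.0, 170.0], [641.0, 249.0], [554.0, 130.0]]
```

```bash
python3 -c "
from h import *
rel([380,100,150],142.5)
rel([470,363,150],142.5)"
```

```text
ee [524.4838 -91.0176 143.1211] [179.991    0.051  153.4735] shift [ 0.2146  0.1064 -0.0071] turn [ 0.01  0.05 10.97]
ee [524.4838 -91.0176 143.1211] [179.991    0.051  153.4735] shift [ 0.2515  0.3819 -0.007 ] turn [ 0.01  0.05 10.97]
```

Call:
send_rows:
  targets: "0.015 0.007 -0.007 0 0 1 0;0.04 0.02 -0.007 0 0 2 0;0.065 0.032 -0.007 0 0 4 0;0.09 0.045 -0.007 0 0 5 0;0.115 0.057 -0.007 0 0 6 0;0.14 0.07 -0.007 0 0 7.5 0;0.165 0.082 -0.007 0 0 9 0;0.185 0.092 -0.007 0 0 10 0;0.2 0.1 -0.007 0 0 11 0;0.21 0.125 -0.007 0 0 11 0;0.218 0.15 -0.007 0 0 11 0;0.225 0.18 -0.007 0 0 11 0"

```text
time_s: 5.23
ee_pos: [401.5, 170.6, 148.0]
ee_rot: [-179.8, -0.1, 142.5]
force: [0.4, 0.0, -0.8]
gripper_width: 19.6
gripper_force: 35.0
```

```bash
python3 -c "
from h import *
rel([470,363,100],142.5)"
```

```text
ee [401.4873 170.5947 147.9949] [-179.7504   -0.1185  142.4549] shift [0.0628 0.1945 0.0473] turn [-0.25 -0.12 -0.04]
```

Call:
send_rows:
  targets: "0.008 0.025 0 0 0 0 0;0.016 0.05 0 0 0 0 0;0.024 0.075 0 0 0 0 0;0.032 0.1 0 0 0 0 0;0.04 0.125 0.01 0 0 0 0;0.048 0.15 0.02 0 0 0 0;0.055 0.17 0.03 0 0 0 0;0.06 0.185 0.04 0 0 0 0;0.062 0.19 0.05 0 0 0 0;0.062 0.19 0.07 0 0 0 0;0.062 0.19 0.08 0 0 0 0;0.062 0.19 0.08 0 0 0 0"

```text
time_s: 6.23
ee_pos: [467.6, 356.6, 66.0]
ee_rot: [-179.5, -0.1, 142.5]
force: [-0.0, 0.1, -0.4]
gripper_width: 19.4
gripper_force: 35.0
```

```bash
python3 - <<'E'
from h import *
rel([470,363,34],142.5)
d=grab("wrist"); s=grab("scene"); t=grab("side")
import pickle; pickle.dump((d,s,t),open("v3.pkl","wb"))
a=d["image"]; b=cv2.resize(t["image"][160:260,190:290],(420,420),interpolation=cv2.INTER_CUBIC)
c=np.hstack([a[:, 60:560-100],b]); cv2.imwrite("pics/v3.png",cv2.resize(c,(800,int(800*c.shape[0]/c.shape[1]))))
E
```

```text
ee [467.5602 356.6159  65.9591] [-179.5059   -0.1268  142.4712] shift [0.0019 0.0068 0.0319] turn [-0.49 -0.13 -0.03]
```

View pics/v3.png

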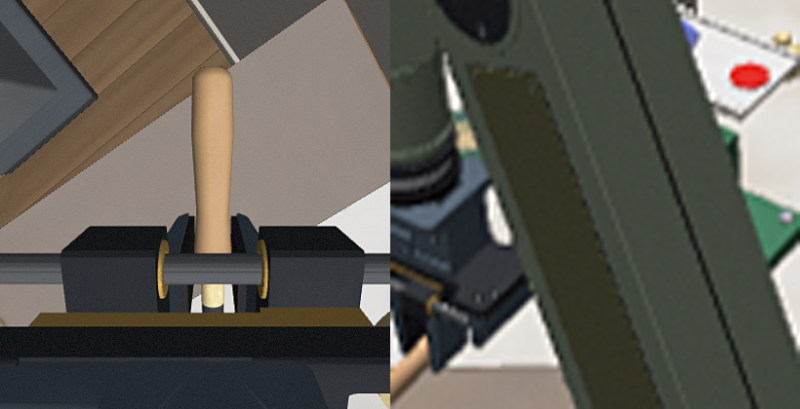

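The wrist view shows the handle straight and firmly held at (212,150). In the side view the arm blocks the tab. Next I'll descend to blade height, still clear of the tab.

Call:
send_rows:
  targets: "0.002 0.007 0.01 0.5 0.1 0 0;0.002 0.007 0.02 0.5 0.1 0 0;0.002 0.007 0.028 0.5 0.1 0 0;0.002 0.007 0.032 0.5 0.1 0 0;0.002 0.007 0.032 0.5 0.1 0 0;0.002 0.007 0.032 0.5 0.1 0 0"

```text
time_s: 6.88
ee_pos: [472.6, 365.5, 37.4]
ee_rot: [-179.4, -0.1, 142.5]
force: [0.0, 1.2, -0.4]
gripper_width: 19.3
gripper_force: 35.0
```

```bash
python3 - <<'E'
from h import *
st=env.state(); print(st["force"],st["torque"])
rel([533.5,314.3,34],142.5)
s=grab("scene"); import pickle; pickle.dump(s,open("v4.pkl","wb"))
c=cv2.resize(s["image"][180:260,280:400],(800,533),interpolation=cv2.INTER_CUBIC); cv2.imwrite("pics/v4.png",c)
Rm=rot(st["ee_rot"]); p=st["ee_pos"]-139*Rm[:,0]+np.array([0,0,5]); print("tip exp",p,"px",proj(s,p),"crop",(np.array(proj(s,p))-[280,180])*6.67)
print("tab_under px",(np.array(proj(s,[635,236,61]))-[280,180])*6.67)
E
```

```text
[ 0.0216  1.1923 -0.3923] [-0.0091 -0.1088  0.0198]
ee [472.6363 365.5197  37.3958] [-179.4441   -0.11    142.4762] shift [-0.0795 -0.0035  0.0033] turn [-0.56 -0.11 -0.02]
tip exp [582.8771 280.8563  42.129 ] px (np.float64(343.2781430993915), np.float64(219.10699924373736)) crop [422.0652 260.8437]
tab_under px [404.7367 300.6078]
```

View pics/v4.png

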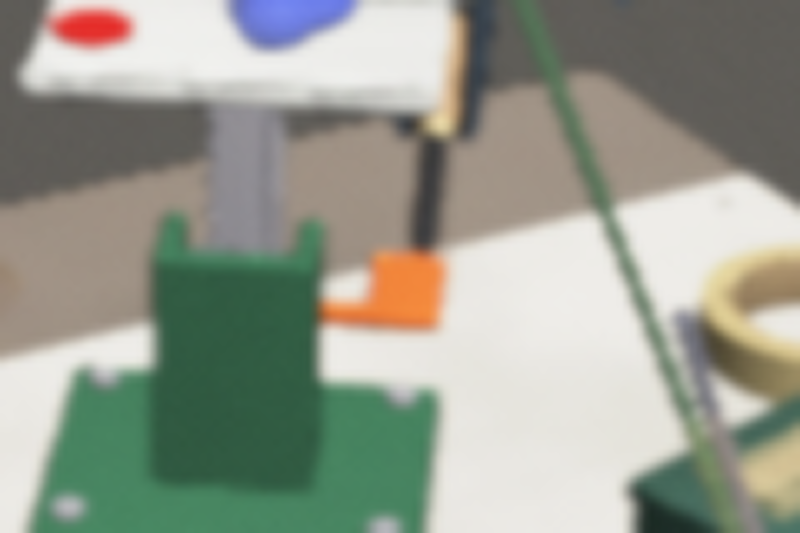

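The scene crop shows the blade at (425,240) heading behind and below the orange tab, whose centre is at (407,288). This matches the expected tip at (422,261), so I'll insert it.

Call:
send_rows:
  targets: "-0.008 -0.003 0 0 0 0 0;-0.018 -0.004 0 0 0 0 0;-0.028 -0.004 0 0 0 0 0;-0.038 -0.004 0 0 0 0 0;-0.048 -0.004 0 0 0 0 0;-0.058 -0.004 0 0 0 0 0;-0.066 -0.004 0 0 0 0 0;-0.074 -0.004 0 0 0 0 0;-0.08 -0.004 0 0 0 0 0;-0.08 -0.004 0 0 0 0 0;-0.08 -0.004 0 0 0 0 0"

```text
time_s: 7.85
ee_pos: [534.0, 313.6, 37.6]
ee_rot: [-179.5, -0.1, 142.4]
force: [-0.8, 0.7, -1.1]
gripper_width: 19.6
gripper_force: 35.0
```

```bash
python3 - <<'E'
from h import *
st=env.state(); print(st["force"],st["torque"])
rel([533.5,314.3,34],142.5)
s=grab("scene")
Rm=rot(st["ee_rot"]); p=st["ee_pos"]-139*Rm[:,0]+np.array([0,0,5]); print("tip exp",p)
E
```

```text
[-0.7953  0.7304 -1.0533] [ 0.0351 -0.1427 -0.035 ]
ee [533.9885 313.6231  37.6329] [-179.4858   -0.1131  142.4426] shift [0.0008 0.0003 0.0036] turn [-0.51 -0.11 -0.06]
tip exp [644.1795 228.8949  42.3586]
```

Call:
send_rows:
  targets: "0 0 -0.004 0 0 0 0;0 0 -0.008 0 0 0 0;0 0 -0.011 0 0 0 0;0 0 -0.013 0 0 0 0;0 0 -0.015 0 0 0 0;0 0 -0.017 0 0 0 0;0 0 -0.019 0 0 0 0;0 0 -0.021 0 0 0 0;0 0 -0.023 0 0 0 0;0 0 -0.025 0 0 0 0;0 0 -0.025 0 0 0 0"

```text
time_s: 8.82
ee_pos: [534.0, 314.0, 63.1]
ee_rot: [-179.5, -0.1, 142.5]
force: [-1.1, 0.9, -2.0]
gripper_width: 19.2
gripper_force: 35.0
```

Call:
send_rows:
  targets: "0 0 -0.002 0 0 0 0;0 0 -0.004 0 0 0 0;0 -0.001 -0.006 0 0 0 0;0 -0.001 -0.008 0 0 0 0;0 -0.002 -0.01 0 0 0 0;0 -0.002 -0.012 0 0 0 0;0 -0.003 -0.014 0 0 0 0;0 -0.003 -0.016 0 0 0 0;0 -0.004 -0.018 0 0 0 0;0 -0.004 -0.02 0 0 0 0;0 -0.005 -0.022 0 0 0 0;0 -0.005 -0.022 0 0 0 0"

```text
time_s: 9.82
ee_pos: [531.4, 310.1, 85.3]
ee_rot: [-179.5, -0.1, 142.5]
force: [-0.2, 0.6, -2.7]
gripper_width: 19.5
gripper_force: 35.0
```

```bash
python3 - <<'E'
from h import *
st=env.state(); print(st["force"],st["torque"])
s=grab("scene")
c=cv2.resize(s["image"][180:260,280:400],(800,533),interpolation=cv2.INTER_CUBIC); cv2.imwrite("pics/v5.png",c)
E
```

```text
[-0.2066  0.6013 -2.7066] [ 0.2222 -0.0683 -0.0117]
```

View pics/v5.png

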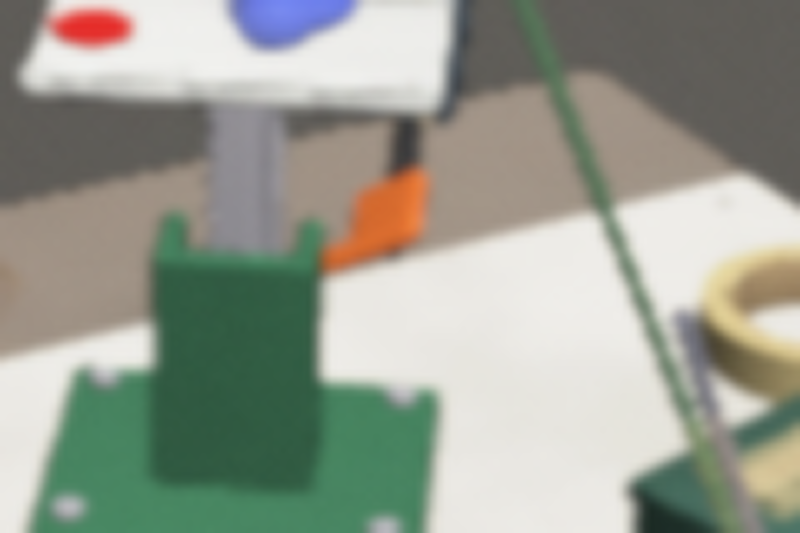

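The crop shows the tab riding up on the blade, now tilted at (390,215), with the blade tip visible beneath it at (395,250).

Call:
send_rows:
  targets: "0 -0.001 -0.0015 0 0 0 0;0 -0.001 -0.003 0 0 0 0;0 -0.002 -0.0045 0 0 0 0;0 -0.002 -0.006 0 0 0 0;0 -0.003 -0.0075 0 0 0 0;0 -0.003 -0.009 0 0 0 0;0 -0.003 -0.009 0 0 0 0"

```text
time_s: 10.45
ee_pos: [529.5, 307.9, 94.3]
ee_rot: [-179.5, -0.1, 142.5]
force: [-0.6, -0.0, -2.1]
gripper_width: 19.5
gripper_force: 35.0
```

Call:
send_rows:
  targets: "0 0 -0.001 0 0 0 0;0 -0.001 -0.002 0 0 0 0;0 -0.001 -0.003 0 0 0 0;0 -0.001 -0.003 0 0 0 0"

```text
time_s: 10.78
ee_pos: [528.8, 307.1, 97.0]
ee_rot: [-179.5, -0.1, 142.5]
force: [-0.4, -0.3, -3.0]
gripper_width: 19.4
gripper_force: 35.0
```

Call:
send_rows:
  targets: "0 0 -0.001 0 0 0 0;0 -0.001 -0.002 0 0 0 0;0 -0.001 -0.002 0 0 0 0"

```text
time_s: 11.03
ee_pos: [528.2, 306.3, 99.1]
ee_rot: [-179.5, -0.1, 142.5]
force: [0.4, -0.5, -1.9]
gripper_width: 19.6
gripper_force: 35.0
```

Call:
send_rows:
  targets: "0 0 -0.001 0 0 0 0;0 0 -0.0015 0 0 0 0;0 0 -0.0015 0 0 0 0"

```text
time_s: 11.28
ee_pos: [528.3, 306.3, 100.5]
ee_rot: [-179.5, -0.1, 142.5]
force: [0.6, 0.3, -2.1]
gripper_width: 20.0
gripper_force: 35.0
```

Call:
send_rows:
  targets: "0 0 -0.001 0 0 0 0;0 0 -0.0015 0 0 0 0;0 0 -0.0015 0 0 0 0"

```text
time_s: 11.53
ee_pos: [528.3, 306.3, 102.0]
ee_rot: [-179.5, -0.1, 142.5]
force: [-0.1, 0.2, -2.2]
gripper_width: 19.4
gripper_force: 35.0
```

Call:
send_rows:
  targets: "0 0 -0.001 0 0 0 0;0 0 -0.0015 0 0 0 0;0 0 -0.0015 0 0 0 0"

```text
time_s: 11.78
ee_pos: [528.2, 306.3, 103.4]
ee_rot: [-179.5, -0.1, 142.5]
force: [0.2, 0.0, -3.0]
gripper_width: 19.7
gripper_force: 35.0
```

Call:
send_rows:
  targets: "0 0 -0.001 0 0 0 0;0 0 -0.001 0 0 0 0;0 0 -0.001 0 0 0 0"

```text
time_s: 12.03
ee_pos: [528.2, 306.3, 104.3]
ee_rot: [-179.5, -0.1, 142.5]
force: [0.3, -0.3, -4.0]
gripper_width: 19.7
gripper_force: 35.0
```

```bash
python3 - <<'E'
from h import *
st=env.state(); print(st["force"],st["torque"],st["ee_pos"])
s=grab("scene")
c=cv2.resize(s["image"][180:260,280:400],(800,533),interpolation=cv2.INTER_CUBIC); cv2.imwrite("pics/v6.png",c)
E
```

```text
[ 0.2817 -0.271  -4.0095] [ 0.2142 -0.0821  0.042 ] [528.1777 306.2799 104.2755]
```

View pics/v6.png

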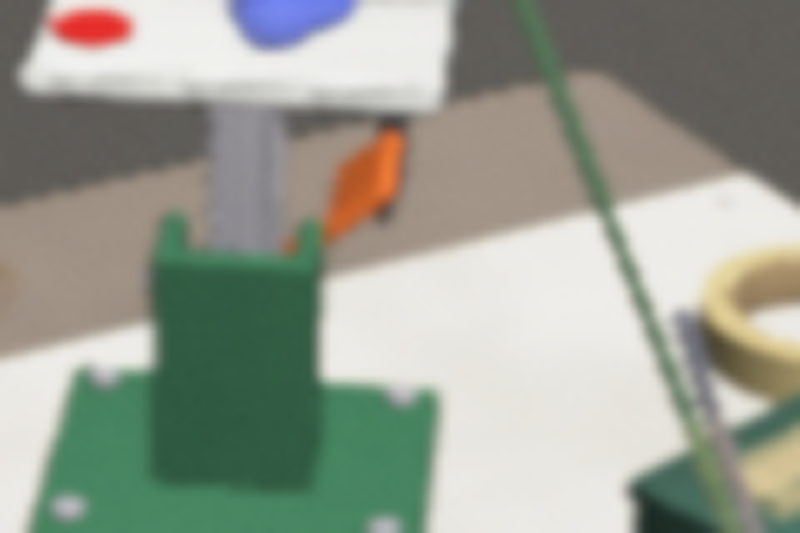

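The tab now stands tilted about 40° at (370,180), and the force is starting to rise. One small nudge more will confirm the stop.

Call:
send_rows:
  targets: "0 0 -0.0005 0 0 0 0;0 0 -0.0008 0 0 0 0;0 0 -0.0008 0 0 0 0"

```text
time_s: 12.33
ee_pos: [528.2, 306.3, 105.1]
ee_rot: [-179.5, -0.1, 142.5]
force: [1.1, -0.1, -4.3]
gripper_width: 19.5
gripper_force: 35.0
```

```bash
python3 - <<'E'
from h import *
s=grab("scene"); st=env.state(); print(st["force"])
X=np.array([.793,-.609,0]);Y=np.array([.609,.793,0]);Z=np.array([0,0,1.]); U=np.array([635,236.3,61])
piv=U-74*Y+4*Z
for th in (0,.5,.6,.7):
    o=[]
    for x in (-26,26):
        for y in (59,89):
            z=4
            o.append(((np.array(proj(s,piv+X*x+Y*(y*np.cos(th)-z*np.sin(th))+Z*(y*np.sin(th)+z*np.cos(th))))-[280,180])*6.67).round().tolist())
    print(th,o)
hsv=cv2.cvtColor(s["image"],cv2.COLOR_BGR2HSV)
m=cv2.inRange(hsv,(3,140,110),(16,255,255))[180:260,280:400]; ys,xs=np.nonzero(m); print("mask crop x",xs.min()*6.67,xs.max()*6.67+6,"y",ys.min()*6.67,ys.max()*6.67+6)
E
```

```text
[ 0.0184  0.0393 -3.3683]
0 [[372.0, 250.0], [447.0, 254.0], [364.0, 313.0], [441.0, 317.0]]
0.5 [[351.0, 187.0], [418.0, 158.0], [342.0, 248.0], [411.0, 219.0]]
0.6 [[343.0, 176.0], [406.0, 141.0], [333.0, 237.0], [398.0, 201.0]]
0.7 [[333.0, 165.0], [392.0, 125.0], [323.0, 226.0], [384.0, 185.0]]
mask crop x 326.83 399.53 y 126.73 239.45
```

Call:
send_rows:
  targets: "0 0 -0.0008 0 0 0 0;0 0 -0.0012 0 0 0 0;0 0 -0.0012 0 0 0 0"

```text
time_s: 12.63
ee_pos: [528.3, 306.3, 106.4]
ee_rot: [-179.5, -0.1, 142.5]
force: [0.1, 0.0, -3.1]
gripper_width: 19.6
gripper_force: 35.0
```

```bash
python3 -c "
from h import *
s=grab('scene'); st=env.state(); print(st['force'],st['ee_pos'])
hsv=cv2.cvtColor(s['image'],cv2.COLOR_BGR2HSV)
m=cv2.inRange(hsv,(3,140,110),(16,255,255))[180:260,280:400]; ys,xs=np.nonzero(m); print(xs.min()*6.67,xs.max()*6.67+6,ys.min()*6.67,ys.max()*6.67+6)
"
```

```text
[ 0.3474 -0.0423 -4.5153] [528.2447 306.3044 106.3848]
326.83 399.53 126.73 239.45
```

Call:
send_rows:
  targets: "0 0 -0.001 0 0 0 0;0 0 -0.0015 0 0 0 0;0 0 -0.0015 0 0 0 0"

```text
time_s: 12.93
ee_pos: [528.4, 306.4, 108.1]
ee_rot: [-179.5, -0.1, 142.5]
force: [0.3, -0.9, -3.8]
gripper_width: 19.2
gripper_force: 35.0
```

```bash
python3 -c "
from h import *
s=grab('scene'); st=env.state(); print(st['force'],st['torque'],st['ee_pos'])
hsv=cv2.cvtColor(s['image'],cv2.COLOR_BGR2HSV)
m=cv2.inRange(hsv,(3,140,110),(16,255,255))[180:260,280:400]; ys,xs=np.nonzero(m); print(xs.min()*6.67,xs.max()*6.67+6,ys.min()*6.67,ys.max()*6.67+6,xs.mean(),ys.mean())
"
```

```text
[-0.0949  0.7039 -3.5579] [ 0.2865 -0.0385  0.0339] [528.3332 306.3961 107.9729]
326.83 399.53 126.73 239.45 54.44660194174757 27.058252427184467
```

```bash
python3 -c "
from h import *
import pickle
d0=pickle.load(open('v3.pkl','rb'))[0]; d1=grab('wrist')
cv2.imwrite('pics/v7.png',np.hstack([d0['image'][40:330,180:380],d1['image'][40:330,180:380]]))
"
```

View pics/v7.png

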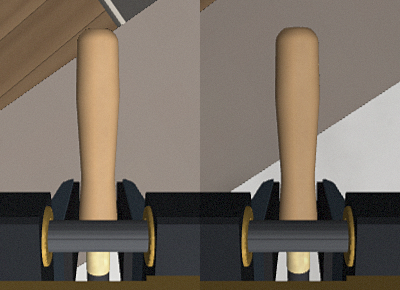

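The left half is the earlier view and the right half is now. The handle end is wider, 39 px against 44 px, so it has risen towards the camera and the reamer is pivoting a little in the grip. I'll grip harder and go on.

Call:
send_rows:
  targets: "0 0 0 0 0 0 0;0 0 0 0 0 0 0;0 0 0 0 0 0 0;0 0 -0.001 0 0 0 0;0 0 -0.0015 0 0 0 0;0 0 -0.0015 0 0 0 0"
  grip_force: 60

```text
time_s: 13.53
ee_pos: [528.3, 306.3, 109.3]
ee_rot: [-179.5, -0.1, 142.5]
force: [0.7, 0.5, -5.5]
gripper_width: 19.1
gripper_force: 60.0
```

```bash
cat >> h.py <<'E'
def chk():
    s=grab('scene'); st=env.state(); print(st['force'],st['torque'],st['ee_pos'])
    hsv=cv2.cvtColor(s['image'],cv2.COLOR_BGR2HSV)
    m=cv2.inRange(hsv,(3,140,110),(16,255,255))[180:260,280:400]; ys,xs=np.nonzero(m); print("tab",xs.mean(),ys.mean(),len(xs))
    d=grab('wrist'); h=cv2.cvtColor(d['image'],cv2.COLOR_BGR2HSV); m=cv2.inRange(h,(8,85,90),(25,255,255))[90,230:330]; print("handle width row90",(m>0).sum())
E
python3 -c "
from h import *
import pickle
d=pickle.load(open('v3.pkl','rb'))[0]; h=cv2.cvtColor(d['image'],cv2.COLOR_BGR2HSV); m=cv2.inRange(h,(8,85,90),(25,255,255))[90,230:330]; print('was',(m>0).sum())
chk()"
```

```text
was 67
[ 1.4963  0.6336 -5.2983] [ 0.4734 -0.0183  0.0908] [528.2556 306.2457 109.2321]
tab 54.44660194174757 27.058252427184467 103
handle width row90 40
```

The tab mask hasn't changed over the last few millimetres of rise, while the force climbed to about 5 N. The pawl is at its stop. I'll lower off the tab and withdraw.

Call:
send_rows:
  targets: "0 0 0.003 0 0 0 0;0 0 0.007 0 0 0 0;0.002 0.001 0.012 0 0 0 0;0.01 0.002 0.014 0 0 0 0;0.02 0.002 0.014 0 0 0 0;0.032 0.002 0.014 0 0 0 0;0.045 0.002 0.014 0 0 0 0;0.06 0.002 0.014 0 0 0 0;0.075 0.002 0.014 0 0 0 0;0.09 0.002 0.014 0 0 0 0;0.1 0.002 0.014 0 0 0 0;0.1 0.002 0.014 0 0 0 0"

```text
time_s: 14.63
ee_pos: [448.0, 370.2, 95.6]
ee_rot: [-179.5, -0.1, 142.6]
force: [0.5, 0.1, -1.4]
gripper_width: 19.3
gripper_force: 60.0
```

```bash
python3 -c "
from h import *
chk(); rel([395,150,150],142.5)"
```

```text
[-0.1464  0.2262 -1.4332] [ 0.0261 -0.1759  0.0198] [449.1106 369.5619  95.6352]
tab 54.197916666666664 27.145833333333332 96
handle width row90 75
ee [449.8539 369.1042  95.6287] [-179.513    -0.063   142.5559] shift [-0.0896 -0.2078 -0.0527] turn [-0.49 -0.06  0.06]
```

Call:
send_rows:
  targets: "0 -0.01 -0.01 0 0 0 0;-0.01 -0.03 -0.03 0 0 0 0;-0.02 -0.055 -0.052 0 0 0 0;-0.03 -0.08 -0.053 0 0 0 0;-0.04 -0.105 -0.053 0 0 0 0;-0.05 -0.13 -0.053 0 0 0 0;-0.06 -0.155 -0.053 0 0 0 0;-0.072 -0.18 -0.053 0 0 0 0;-0.083 -0.2 -0.053 0 0 0 0;-0.083 -0.225 -0.053 0 0 0 0;-0.081 -0.25 -0.053 0 0 0 0;-0.079 -0.26 -0.053 0 0 0 0"

```text
time_s: 15.73
ee_pos: [352.2, 112.0, 150.9]
ee_rot: [-179.4, -0.1, 142.3]
force: [-1.2, -0.7, -0.3]
gripper_width: 18.8
gripper_force: 60.0
```

```bash
python3 -c "
from h import *
rel([525,-91,150],153.4)"
```

```text
ee [352.2041 111.9541 150.8881] [-179.3815   -0.124   142.3173] shift [-0.2608 -0.055   0.0009] turn [ -0.6   -0.18 -11.08]
```

Call:
send_rows:
  targets: "-0.015 -0.01 0 0 0 0 0;-0.04 -0.02 0 0 0 -1 0;-0.065 -0.03 0 -0.1 0 -3 0;-0.09 -0.04 0 -0.2 0 -4 0;-0.115 -0.045 0 -0.3 0 -5 0;-0.14 -0.05 0 -0.4 0 -6.5 0;-0.165 -0.052 0 -0.5 0 -8 0;-0.19 -0.054 0 -0.6 0 -9.5 0;-0.215 -0.055 0 -0.6 0 -11 0;-0.24 -0.055 0 -0.6 0 -11 0;-0.26 -0.055 0 -0.6 0 -11 0;-0.26 -0.055 0 -0.6 0 -11 0"

```text
time_s: 16.73
ee_pos: [531.0, -89.9, 151.1]
ee_rot: [179.9, 0.1, 153.3]
force: [0.9, 0.2, -0.1]
gripper_width: 19.0
gripper_force: 60.0
```

```bash
python3 - <<'E'
from h import *
import pickle
d=grab("wrist"); s=grab("scene"); st=env.state(); pickle.dump((d,s,st),open("v8.pkl","wb"))
rel([525,-91,150],153.4)
Rm=rot(st["ee_rot"]); p0=st["ee_pos"]; X=-Rm[:,0]
h=cv2.cvtColor(d["image"],cv2.COLOR_BGR2HSV); m=cv2.inRange(h,(8,70,80),(25,255,255)); m[:,:240]=0;m[:,320:]=0;m[230:]=0
n,l,S,C=cv2.connectedComponentsWithStats(m); i=1+S[1:,4].argmax(); ys,xs=np.nonzero(l==i)
he=(xs[ys<=ys.min()+3].mean(),ys.min()); print("wrist end",he,[(y,(ys==y).sum()) for y in range(ys.min(),225,15)])
for phi in (0,4,8,12,16):
    c,q=np.cos(np.radians(phi)),np.sin(np.radians(phi)); g=p0+np.array([0,0,9])
    end=g-94*c*X+[0,0,94*q]; tip=g+140*c*X+[0,0,-4-140*q]
    print(phi,"scene end",np.round(proj(s,end),1),"tip",np.round(proj(s,tip),1),"wrist end",np.round(proj(d,end+[0,0,8*c]),1))
im=s["image"]; 
# dark blade / wood in scene near predicted
hs=cv2.cvtColor(im,cv2.COLOR_BGR2HSV); w=cv2.inRange(hs,(8,80,80),(25,255,255)); 
y0,x0=150,180
for y in range(165,270,3):
    row=im[y,190:240].astype(int); v=row.max(1)
    print(y,"dark",(190+np.nonzero(v<60)[0])[[0,-1]].tolist() if (v<60).any() else None,"wood",(190+np.nonzero(w[y,190:240])[0])[[0,-1]].tolist() if w[y,190:240].any() else None)
E
```

```text
ee [527.4763 -87.6693 150.6528] [179.8744  -0.1693 153.3995] shift [ 0.0007 -0.0041  0.0006] turn [ 0.13 -0.17 -0.  ]
wrist end (np.float64(277.34939759036143), np.int64(67)) [(67, np.int64(4)), (82, np.int64(41)), (97, np.int64(41)), (112, np.int64(41)), (127, np.int64(42)), (142, np.int64(41)), (157, np.int64(39)), (172, np.int64(37)), (187, np.int64(35)), (202, np.int64(33)), (217, np.int64(32))]
0 scene end [211.  188.3] tip [202.9 234.7] wrist end [280.6  47.2]
4 scene end [210.8 186.1] tip [203.3 238.4] wrist end [280.8  44.4]
8 scene end [210.6 183.9] tip [203.7 241.9] wrist end [281.   42.6]
12 scene end [210.4 181.8] tip [204.1 245.1] wrist end [281.2  42. ]
16 scene end [210.1 179.9] tip [204.6 248.2] wrist end [281.4  42.8]
165 dark None wood None
168 dark None wood None
171 dark None wood None
174 dark None wood None
177 dark None wood None
180 dark None wood None
183 dark None wood None
186 dark None wood None
189 dark None wood [208, 208]
192 dark [200, 201] wood [207, 209]
195 dark [201, 201] wood [207, 210]
198 dark [201, 202] wood [206, 210]
201 dark [201, 202] wood [205, 210]
204 dark [201, 202] wood [203, 210]
207 dark [202, 202] wood [203, 211]
210 dark None wood None
213 dark [206, 206] wood None
216 dark [205, 206] wood None
219 dark None wood None
222 dark [204, 206] wood None
225 dark [205, 205] wood None
228 dark None wood None
231 dark None wood None
234 dark None wood None
237 dark None wood None
240 dark None wood None
243 dark None wood None
246 dark None wood None
249 dark None wood None
252 dark None wood None
255 dark None wood None
258 dark None wood None
261 dark None wood [232, 235]
264 dark None wood [218, 232]
267 dark None wood [208, 228]
```

```bash
python3 - <<'E'
from h import *
import pickle
d8,s8,st=pickle.load(open("v8.pkl","rb")); d3=pickle.load(open("v3.pkl","rb"))[0]; s0=pickle.load(open("v1.pkl","rb"))[1]
for n,im in (("w2",cv2.imread("pics/w2.png")),("v3",d3["image"]),("v8",d8["image"])):
    o=[]
    for y in (75,85,100,120,150,180,210):
        g=im[y,240:320].astype(int); sat=g[:,2]-g[:,0]   # wood: R-B large
        k=np.nonzero(sat>45)[0]; o.append((y,240+k[0],240+k[-1],k[-1]-k[0]+1) if len(k) else None)
    g=im[:,278].astype(int); print(n,"top",np.nonzero((g[50:,2]-g[50:,0])>45)[0][0]+50,o)
df=cv2.absdiff(s8["image"],s0["image"]).max(2)
for y in range(208,262,2):
    k=np.nonzero(df[y,192:225]>40)[0]; print(y,(192+k).tolist()[:14],s8["image"][y,204].tolist())
E
```

```text
w2 top 69 [(75, np.int64(265), np.int64(295), np.int64(31)), (85, np.int64(261), np.int64(297), np.int64(37)), (100, np.int64(261), np.int64(298), np.int64(38)), (120, np.int64(260), np.int64(298), np.int64(39)), (150, np.int64(260), np.int64(298), np.int64(39)), (180, np.int64(262), np.int64(296), np.int64(35)), (210, np.int64(264), np.int64(295), np.int64(32))]
v3 top 50 [(75, np.int64(240), np.int64(295), np.int64(56)), (85, np.int64(240), np.int64(297), np.int64(58)), (100, np.int64(240), np.int64(298), np.int64(59)), (120, np.int64(260), np.int64(298), np.int64(39)), (150, np.int64(260), np.int64(298), np.int64(39)), (180, np.int64(261), np.int64(296), np.int64(36)), (210, np.int64(263), np.int64(294), np.int64(32))]
v8 top 69 [(75, np.int64(264), np.int64(295), np.int64(32)), (85, np.int64(261), np.int64(297), np.int64(37)), (100, np.int64(260), np.int64(298), np.int64(39)), (120, np.int64(260), np.int64(298), np.int64(39)), (150, np.int64(261), np.int64(297), np.int64(37)), (180, np.int64(262), np.int64(296), np.int64(35)), (210, np.int64(263), np.int64(294), np.int64(32))]
20
[... 531 characters left out ...]
65, 63, 62]
232 [201, 202, 203, 204, 205] [66, 66, 67]
234 [201, 202, 203, 204] [80, 84, 89]
236 [202, 203, 213] [102, 112, 121]
238 [212, 213, 214, 215] [123, 135, 148]
240 [212, 213, 214, 215] [129, 143, 157]
242 [211, 212, 213, 214, 215] [130, 143, 157]
244 [211, 212, 213, 214] [129, 142, 157]
246 [211, 212, 213, 214] [129, 143, 156]
248 [211, 212, 213, 214] [129, 142, 155]
250 [213, 214] [129, 142, 154]
252 [208, 209, 210, 211, 212, 213, 214] [162, 174, 182]
254 [207, 208, 209, 210, 211, 212, 213, 214] [225, 230, 231]
256 [207, 208, 209, 210, 211, 212, 213, 214] [228, 233, 234]
258 [207, 208, 209, 210, 211, 212, 213, 214] [229, 233, 234]
260 [208, 209, 210, 211, 212, 213] [230, 234, 235]
```

The reamer is level in the grip: the handle widths match the view from before the grasp, and the scene tip row of 236 fits zero tilt. I'll lay it down at its old place.

```bash
python3 -c "
from h import *
rel([525,-91,3.5],153.4)"
```

```text
ee [527.4763 -87.6693 150.6528] [179.8744  -0.1693 153.3995] shift [ 0.0003 -0.0044  0.1471] turn [ 0.13 -0.17 -0.  ]
```

Call:
send_rows:
  targets: "0 -0.004 0.025 0.1 -0.2 0 0;0 -0.004 0.055 0.1 -0.2 0 0;0 -0.004 0.085 0.1 -0.2 0 0;0 -0.004 0.11 0.1 -0.2 0 0;0 -0.004 0.127 0.1 -0.2 0 0;0 -0.004 0.136 0.1 -0.2 0 0;0 -0.004 0.14 0.1 -0.2 0 0;0 -0.004 0.143 0.1 -0.2 0 0;0 -0.004 0.143 0.1 -0.2 0 0;0 -0.004 0.143 0.1 -0.2 0 0"

```text
time_s: 17.67
ee_pos: [526.2, -90.4, 8.7]
ee_rot: [179.9, 0.2, 153.5]
force: [0.1, -0.1, -0.7]
gripper_width: 19.1
gripper_force: 60.0
```

Call:
send_rows:
  targets: "0 0 0.001 0 0 0 0;0 0 0.002 0 0 0 0;0 0 0.003 0 0 0 0;0 0 0.004 0 0 0 0;0 0 0.004 0 0 0 0;0 0 0.004 0 0 0 0"

```text
time_s: 18.17
ee_pos: [525.7, -90.5, 3.8]
ee_rot: [180.0, 0.1, 153.5]
force: [-0.0, 0.3, -0.5]
gripper_width: 19.2
gripper_force: 60.0
```

Call:
send_rows:
  targets: "0 0 0.0003 0 0 0 0;0 0 0.0003 0 0 0 25;0 0 0.0003 0 0 0 35;0 0 0.0003 0 0 0 45;0 0 0.0003 0 0 0 45;0 0 0.0003 0 0 0 45;0 0 0.0003 0 0 0 45;0 0 -0.02 0 0 0 45;0 0 -0.06 0 0 0 45;0 0 -0.1 0 0 0 45;0 0 -0.14 0 0 0 45;0 0 -0.18 0 0 0 45"
  grip_force: 20

```text
time_s: 19.17
ee_pos: [524.8, -90.3, 185.6]
ee_rot: [180.0, 0.1, 153.5]
force: [1.5, -0.2, 0.5]
gripper_width: 40.9
gripper_force: 0.0
```

```bash
python3 - <<'E'
from h import *
import pickle
s0=pickle.load(open("v1.pkl","rb"))[1]; d=grab("wrist"); s=grab("scene"); t=grab("side")
pickle.dump((d,s,t),open("v9.pkl","wb"))
h=cv2.cvtColor(d["image"],cv2.COLOR_BGR2HSV); m=cv2.inRange(h,(8,80,90),(25,255,255)); m[:90]=0;m[235:]=0;m[:,:255]=0;m[:,310:]=0
ys,xs=np.nonzero(m); he=(xs[ys<=ys.min()+2].mean(),ys.min()); print("end",he,plane(d,*he,12))
print("scene diff near reamer",(cv2.absdiff(s["image"],s0["image"]).max(2)[236:290,200:222]>45).sum())
st=env.state(); print(st["ee_pos"],st["gripper_width"],st["force"])
for n,im in (("scene",s),("side",t)):
    hs=cv2.cvtColor(im["image"],cv2.COLOR_BGR2HSV); r=cv2.inRange(hs,(0,180,120),(3,255,255))|cv2.inRange(hs,(175,180,120),(180,255,255))
    N,l,S,C=cv2.connectedComponentsWithStats(r); print(n,[(S[i].tolist(),C[i].round(1).tolist()) for i in range(1,N) if S[i,4]>12])
    o=cv2.inRange(hs,(3,140,110),(16,255,255)); N,l,S,C=cv2.connectedComponentsWithStats(o); print(" orange",[(S[i].tolist(),C[i].round(1).tolist()) for i in range(1,N) if S[i,4]>30])
E
```

```text
end (np.float64(278.35135135135135), np.int64(98)) [444.1687 -50.17    12.    ]
scene diff near reamer 0
[527.3281 -90.7576 187.25  ] 41.008643672582785 [ 0.7366 -0.2746 -0.2378]
scene [([289, 182, 9, 4, 24], [293.3, 183.8])]
 orange [([107, 192, 22, 7, 63], [117.0, 195.1]), ([329, 200, 11, 16, 95], [334.1, 207.2]), ([209, 262, 25, 9, 72], [222.6, 265.8])]
side [([273, 176, 9, 5, 38], [277.3, 178.1]), ([374, 241, 15, 6, 18], [381.6, 243.9])]
 orange [([540, 161, 18, 7, 65], [549.3, 164.0]), ([235, 193, 29, 22, 168], [247.0, 202.1])]
```

The reamer is back exactly where it was: its end is at (444,-50) and the scene view shows no difference. The tab stays thrown back. Now the pad.

```bash
python3 - <<'E'
from h import *
import pickle
d,s,t=pickle.load(open("v9.pkl","rb"))
print(tri((s,293.3,183.8),(t,277.3,178.1)))
rel([613,107,245],142.5)
E
```

```text
gaps [np.float64(0.2), np.float64(0.2)]
[613.1913 106.2187 203.5909]
ee [527.3281 -90.7576 187.25  ] [179.8547   0.5173 153.4777] shift [ 0.0111  0.2153 -0.0573] turn [ 0.19  0.5  10.98]
```

Call:
send_rows:
  targets: "0 0.005 -0.03 0 0 1 0;0.001 0.02 -0.05 0 0 2 0;0.002 0.045 -0.057 0 0 3 0;0.004 0.07 -0.057 0 0 5 0;0.005 0.095 -0.057 0 0 6 0;0.006 0.12 -0.057 0 0 7 0;0.008 0.145 -0.057 0 0 8 0;0.009 0.17 -0.057 0 0 10 0;0.01 0.19 -0.057 0 0 11 0;0.011 0.205 -0.057 0 0 11 0;0.011 0.213 -0.057 0 0 11 0;0.011 0.213 -0.057 0 0 11 0"
  grip_force: 20

```text
time_s: 20.32
ee_pos: [610.6, 106.2, 239.3]
ee_rot: [-180.0, -0.0, 142.6]
force: [0.3, -0.9, -1.0]
gripper_width: 0.7
gripper_force: 0.0
```

```bash
python3 - <<'E'
from h import *
import pickle
st=env.state(); print(st["force"],st["gripper_width"])
rel([613,106.5,208],142.5)
d=grab("wrist")
h=cv2.cvtColor(d["image"],cv2.COLOR_BGR2HSV); r=cv2.inRange(h,(0,180,100),(4,255,255))|cv2.inRange(h,(174,180,100),(180,255,255)); N,l,S,C=cv2.connectedComponentsWithStats(r); print([(S[i].tolist(),C[i].round(1).tolist()) for i in range(1,N) if S[i,4]>30])
b=cv2.inRange(h,(105,150,60),(130,255,255)); N,l,S,C=cv2.connectedComponentsWithStats(b); print("blue",[(S[i].tolist(),plane(d,*C[i],213)) for i in range(1,N) if S[i,4]>100])
E
```

```text
[ 0.2877 -0.8563 -0.9946] 0.6800793230572296
ee [610.5784 106.1774 239.3089] [-179.9539   -0.0233  142.5858] shift [-0.0017  0.0018  0.0313] turn [-0.05 -0.02  0.09]
[([261, 208, 46, 45, 544], [285.2, 219.6])]
blue [([155, 61, 60, 44, 1780], array([510.3656, 119.1808, 213.    ]))]
```

Call:
send_rows:
  targets: "-0.001 0.001 0.01 0 0 0 0;-0.002 0.002 0.02 0 0 0 0;-0.002 0.002 0.028 0 0 0 0;-0.002 0.002 0.032 0 0 0 0;-0.002 0.002 0.034 0 0 0 0;-0.002 0.002 0.036 0 0 0 0;-0.002 0.002 0.038 0 0 0 0;-0.002 0.002 0.04 0 0 0 0;-0.002 0.002 0.042 0 0 0 0;-0.002 0.002 0.042 0 0 0 0"

```text
time_s: 21.2
ee_pos: [613.3, 105.2, 198.9]
ee_rot: [180.0, 0.1, 142.5]
force: [-1.5, -1.3, 1.9]
gripper_width: 0.4
gripper_force: 1.1
```

Call:
send_rows:
  targets: "0 0 0.002 0 0 0 0;0 0 0.005 0 0 0 0;0 0 0.008 0 0 0 0;0 0 0.011 0 0 0 0;0 0 0.014 0 0 0 0;0 0 0.017 0 0 0 0;0 0 0.02 0 0 0 0;0 0 0.023 0 0 0 0;0 0 0.026 0 0 0 0;0 0 0.029 0 0 0 0;0 0 0.032 0 0 0 0;0 0 0.032 0 0 0 0"

```text
time_s: 22.2
ee_pos: [613.4, 105.6, 165.8]
ee_rot: [180.0, 0.0, 142.5]
force: [0.3, -0.2, 0.3]
gripper_width: 0.6
gripper_force: 0.0
```

```bash
python3 -c "
from h import *
st=env.state(); print(st['force'],st['ee_pos'])
d=grab('wrist');s=grab('scene')
h=cv2.cvtColor(d['image'],cv2.COLOR_BGR2HSV)
b=cv2.inRange(h,(105,150,60),(130,255,255)); N,l,S,C=cv2.connectedComponentsWithStats(b); print('blue',[S[i].tolist() for i in range(1,N) if S[i,4]>100])
h=cv2.cvtColor(s['image'],cv2.COLOR_BGR2HSV)
b=cv2.inRange(h,(105,150,60),(130,255,255)); N,l,S,C=cv2.connectedComponentsWithStats(b); print('blue',[(S[i].tolist(),C[i],plane(s,*C[i],st['ee_pos'][2]+9)) for i in range(1,N) if S[i,4]>30])
"
```

```text
[ 0.2516 -0.2141  0.2813] [613.4008 105.6218 165.8173]
blue [[122, 39, 76, 59, 2780]]
blue [([252, 220, 21, 11, 157], array([263.0828, 225.2675]), array([714.9642, -30.219 , 174.8173]))]
```

```bash
python3 -c "
from h import *
for n in ('side','scene'):
  s=grab(n); h=cv2.cvtColor(s['image'],cv2.COLOR_BGR2HSV)
  b=cv2.inRange(h,(100,110,50),(130,255,255)); N,l,S,C=cv2.connectedComponentsWithStats(b); print(n,[(S[i].tolist(),C[i]) for i in range(1,N) if S[i,4]>15])
  print('lump expected tray down 37',proj(s,[654,167,175]),'up',proj(s,[654,167,212]))
"
```

```text
side [([520, 149, 40, 42, 1015], array([540.202 , 168.2158])), ([251, 176, 7, 7, 37], array([254.4324, 179.    ]))]
lump expected tray down 37 (np.float64(257.71790120555386), np.float64(178.22877714625756)) up (np.float64(257.3458129902326), np.float64(169.17589974273284))
scene [([316, 191, 16, 9, 119], array([322.958 , 194.4622])), ([251, 219, 23, 14, 225], array([262.7911, 225.5067]))]
lump expected tray down 37 (np.float64(323.1260952195811), np.float64(194.86453275745077)) up (np.float64(323.3392965443646), np.float64(181.19854477665714))
```

Call:
send_rows:
  targets: "0 0 0.001 0 0 0 0;0 0 0.002 0 0 0 0;0 0 0.003 0 0 0 0;0 0 0.003 0 0 0 0"

```text
time_s: 22.73
ee_pos: [613.4, 105.9, 163.9]
ee_rot: [179.9, 0.1, 142.5]
force: [-0.4, 1.7, 2.3]
gripper_width: 0.3
gripper_force: 1.2
```

Call:
send_rows:
  targets: "0 0 0.001 0 0 0 0;0 0 0.002 0 0 0 0;0 0 0.003 0 0 0 0;0 0 0.003 0 0 0 0"

```text
time_s: 23.07
ee_pos: [613.5, 105.8, 161.1]
ee_rot: [179.9, 0.1, 142.5]
force: [-0.7, 2.4, 5.0]
gripper_width: 0.7
gripper_force: 2.3
```

Call:
send_rows:
  targets: "0 0 0.001 0 0 0 0;0 0 0.002 0 0 0 0;0 0 0.002 0 0 0 0"

```text
time_s: 23.32
ee_pos: [613.5, 105.8, 160.1]
ee_rot: [179.9, 0.1, 142.5]
force: [-2.1, 2.3, 9.1]
gripper_width: 0.3
gripper_force: 4.6
```

Call:
send_rows:
  targets: "0 0 0.001 0 0 0 0;0 0 0.002 0 0 0 0;0 0 0.002 0 0 0 0"

```text
time_s: 23.57
ee_pos: [613.5, 105.9, 159.1]
ee_rot: [179.9, 0.1, 142.5]
force: [-4.0, 1.9, 13.5]
gripper_width: 0.4
gripper_force: 6.8
```

Call:
send_rows:
  targets: "0 0 0 0 0 0 0;0 0 0 0 0 0 0;0 0 0 0 0 0 0"

```text
time_s: 23.82
ee_pos: [613.5, 105.9, 159.2]
ee_rot: [179.9, 0.1, 142.5]
force: [-3.4, 2.4, 13.8]
gripper_width: 0.2
gripper_force: 6.8
```

Call:
send_rows:
  targets: "0 0 0 0 0 0 0;0 0 0 0 0 0 0;0 0 0 0 0 0 0;0 0 0 0 0 0 0;0 0 0 0 0 0 0;0 0 0 0 0 0 0"

```text
time_s: 24.32
ee_pos: [613.5, 105.9, 159.1]
ee_rot: [179.9, 0.1, 142.5]
force: [-4.3, 1.5, 14.1]
gripper_width: 0.4
gripper_force: 6.8
```

Call:
send_rows:
  targets: "0 0 -0.001 0 0 0 0;0 0 -0.002 0 0 0 0;0 0 -0.004 0 0 0 0;0 0 -0.008 0 0 0 0;0 0 -0.02 0 0 0 0;0 0 -0.04 0 0 0 0;0 0 -0.065 0 0 0 0;0 0 -0.09 0 0 0 0;0 0 -0.12 0 0 0 0;0 0 -0.12 0 0 0 0"

```text
time_s: 25.15
ee_pos: [615.9, 105.5, 282.9]
ee_rot: [179.5, 0.5, 142.5]
force: [0.2, 0.2, 0.9]
gripper_width: 0.4
gripper_force: 0.0
```

```bash
python3 -c "
from h import *
import pickle
st=env.state(); print(st['force'],st['ee_pos'],st['time_s'])
s=grab('scene');t=grab('side'); s0=pickle.load(open('v1.pkl','rb'))[1]
def comp(s,f):
  h=cv2.cvtColor(s['image'],cv2.COLOR_BGR2HSV); m=f(h); N,l,S,C=cv2.connectedComponentsWithStats(m); return [(S[i].tolist(),C[i].round(1).tolist()) for i in range(1,N) if S[i,4]>12]
blue=lambda h:cv2.inRange(h,(100,110,50),(130,255,255)); red=lambda h:cv2.inRange(h,(0,180,120),(3,255,255))|cv2.inRange(h,(175,180,120),(180,255,255)); org=lambda h:cv2.inRange(h,(3,140,110),(16,255,255))
for d in (s,t): print('blue',comp(d,blue),'red',comp(d,red),'org',comp(d,org))
print('lump exp',proj(s,[654,167,169]),'pad exp',proj(s,[613,106.3,160]),proj(t,[613,106.3,160]))
df=cv2.absdiff(s['image'],s0['image']).max(2)>45; N,l,S,C=cv2.connectedComponentsWithStats(df.astype(np.uint8)); print([S[i].tolist() for i in range(1,N) if S[i,4]>25])
"
```

```text
[0.1653 0.1942 0.9147] [615.9322 105.5031 282.9153] 25.15
blue [([316, 193, 16, 10, 123], [322.9, 196.7]), ([251, 219, 23, 14, 225], [262.8, 225.5])] red [([290, 199, 8, 3, 24], [293.5, 200.0])] org [([107, 191, 22, 8, 70], [117.1, 194.9]), ([209, 262, 25, 9, 68], [222.8, 265.7]), ([528, 336, 6, 6, 20], [531.0, 338.6])]
blue [([520, 149, 40, 42, 1018], [540.1, 168.2]), ([251, 177, 9, 8, 52], [255.7, 180.5])] red [([379, 239, 13, 7, 16], [384.9, 242.4])] org [([541, 161, 17, 7, 61], [549.4, 163.9]), ([235, 193, 29, 22, 168], [247.0, 202.1])]
lump exp (np.float64(323.0920232220923), np.float64(197.04851312735076)) pad exp (np.float64(293.55926360692), np.float64(199.63522490527524)) (np.float64(277.44454212323285), np.float64(188.7846326914265))
[[159, 0, 10, 8, 45], [179, 0, 40, 29, 575], [259, 0, 18, 24, 361], [285, 0, 19, 2, 32], [152, 4, 26, 51, 551], [172, 16, 20, 16, 154], [279, 16, 33, 8, 93], [193, 30, 17, 10, 102], [275, 63, 33, 8, 185], [286, 72, 18, 4, 59], [275, 74, 33, 13, 186], [279, 87, 8, 7, 49], [275, 95, 12, 7, 72], [252, 101, 80, 16, 577], [281, 112, 30, 3, 40], [280, 116, 21, 12, 162], [157, 127, 7, 11, 32], [290, 130, 4, 26, 93], [141, 133, 14, 26, 256], [283, 176, 65, 37, 2071], [327, 218, 20, 12, 172]]
```

```bash
python3 -c "
from h import *
print(env.job_done())"
```

```text
the job is handed in; nothing more can be done
None
```

The job is handed in at about 25 s: the pawl is back at its stop and the reamer is lying flat in its old place. The tray is bedded on the buffer, held at about 13.5–14 N for roughly 0.75 s, with the lump still on it and the other things unmoved in the scene view.

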